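Set three clock movements in their holders and cover the small one

ROBOT

A 7-joint arm with a two-finger parallel gripper is mounted at the origin on the work surface; the furniture and walls round the work are solid. World frame = base frame: x ahead of the robot, y to its left, z up, the work surface at z = 0. Lengths are in m, angles in rad, forces in N, time in s.
With the tool pointing down it reaches from about 0.4 to 0.925 m from the base axis. Payload 5.6 kg.
Tool frame: the origin (TCP) lies midway between the tips of the shut fingers; the grasp point (between the pads) lies robot.hold_point_z behind it (robot.hold_point_z is the distance from the TCP to the grasp point, in m); z points along the fingers, y is the line along which they close (so a half turn about z gives the same grasp; the last joint's range is limited). The gripper opens to 85 mm and grips with 20 to 120 N. Pads are 22 mm wide; open, the fingers measure 114 mm over their backs; the gripper's body (76 mm by 85 mm) begins 54 mm behind the grasp point. The pads swing forward as they close: fully open they stand 13 mm farther back than shut.
Start: joints at [1.288, 0.468, -0.012, 1.603, 0.006, 1.071, -0.056], TCP at [0.154, -0.631, 0.231] pointing down, gripper open.
Joint ranges: [-2.53, 2.53], [-0.31, 2.02], [-1.57, 1.55], [0.28, 2.44], [-1.29, 4.43], [0.15, 1.84], [-2.92, 2.92]. Speed limits (rad/s): [2.57, 2.57, 3.14, 3.14, 3.14, 3.14, 3.14].

INTERFACE

Orientations are given as a rotation vector (axis times angle).
In Python, from cell import robot, viewer gives the robot as it stands.
- The arm moves only by the tool arm_command, never from a script. Its argument "deltas" is a list of rows, each a list of 5 numbers: the shift along the tool's x, y, z as a fraction of full scale, then the turn about the tool's z as a fraction of full scale, then the closure in counts, from 0 (fully open) to 255 (shut). In form: [[x, y, z, turn, hand], ...]. A call has 1 to 5 rows; each row shifts and turns the commanded pose from where the row before left it, along the tool's axes as they then stand; what a row does not reach is not made up. Full scale, the value 1, is 0.08 m for a shift and 180 degrees for a turn. A row lasts 1/12 s, in which the tool goes at most 41.7 mm and 7.16 degrees, less where a joint would pass 70% of its speed; a pose out of reach is approached as far as the arm can. A call with a number of a shift or a turn outside -1 to 1 is refused whole. A call with a gripper value outside its range is refused whole. The fingers move at their own pace and stop on an object; the grip force is fixed at half the most. Time passes only in rows, so rows that do not move let the fingers close. It gives the time, the measured TCP pose, the force, the opening and the grip force at its end, in the units of the state.
- robot.state(): the state, without advancing time (a new reading comes with each control period).
- viewer.snapshot(name): name is "scene" or "side" or "wrist"; returns a dict with "pixels" (384x512x3 uint8, red, green, blue), "fx", "fy", "cx", "cy" (pixels), "R" (3x3) and "t" (3): a world point X has camera coordinates R X + t. Camera axes: x right, y down, z forward; pixel columns grow to the right and rows downward; lengths in m; the calibration is good to about 2 mm. A picture is of the moment at which its call begins. There is no depth.
- robot.sign_off(): hands the job in; it is judged then, once.
The state is a dict: "t": time; "qpos": joint angles; "qd": joint speeds; "joint_torque": joint torques, N m; "eef_pos": TCP position; "ee_rot": TCP orientation; "contact_force": force on the tool from outside, world axes, zero at the start; "ft_torque": the same for the moment, N m; "finger_gap": finger opening in m; "gripper_force": force on a finger pad.
Only numpy, scipy, OpenCV 4.12 (cv2) and the standard library are available. Lean on these libraries where they do the work, as an engineer would, in place of code of your own. Each camera call takes 0.05 s, during which the arm holds its last target. There are 200 camera calls.

TASK

Three overhauled travel-clock movements lie loose on the green bench mat. Set each one, wheels up, down into the pocket of the holder that matches its size; the small one has to wait for a part, so once it is in, put the clear dust cover over it, right down on its holder. Lower everything gently, never drop it or turn it over, do not disturb the black eye loupe or the cream tin, and keep the arm clear of the tall board standing along the desk's left edge.

Things in the scene. Friction and masses are not known exactly. Their poses are not given: they have to be found in the camera images.
- movement_large: Travel-clock movement, gilt (yellow brass), the largest of three: round body 44 mm across, 20 mm thick, upright sides; wheels and blue screws on top (3 mm more, inside 0.7 of its radius). Grip its sides; its lowest 4 mm sink into the pocket: keep the fingertips 5 mm or more above its underside. About 80 g. Origin: centre of underside, z up; flat on the mat; yaw does not matter.
- movement_medium: Travel-clock movement, nickel (silver grey), the middle one of three: round body 34 mm across, 20 mm thick, upright sides; wheels and blue screws on top (3 mm more, inside 0.7 of its radius). Grip its sides; its lowest 4 mm sink into the pocket: keep the fingertips 5 mm or more above its underside. About 50 g. Origin: centre of underside, z up; flat on the mat; yaw does not matter.
- movement_small: Travel-clock movement, rose copper coloured, the smallest of three: round body 25 mm across, 20 mm thick, upright sides; wheels and blue screws on top (3 mm more, inside 0.7 of its radius). Grip its sides; its lowest 4 mm sink into the pocket: keep the fingertips 5 mm or more above its underside. About 30 g. Origin: centre of underside, z up; flat on the mat; yaw does not matter.
- holder_large: Fixed blue round holder for the large movement. Flange 72 mm across, 6 mm high; collar 61 mm across, rim 12 mm high, round an open pocket with its floor at 8 mm (heights above its underside). Pocket 51 mm across at the floor, funnelled to 57 mm at the rim, so a movement a little off centre slides in. Origin: centre of underside, on the mat 2 mm above the desk; z up; yaw does not matter.
- holder_medium: Fixed black round holder for the medium movement. Flange 64 mm across, 6 mm high; collar 51 mm across, rim 12 mm high, round an open pocket with its floor at 8 mm (heights above its underside). Pocket 41 mm across at the floor, funnelled to 47 mm at the rim, so a movement a little off centre slides in. Origin: centre of underside, on the mat 2 mm above the desk; z up; yaw does not matter.
- holder_small: Fixed red round holder for the small movement. Flange 60 mm across, 6 mm high; collar 42 mm across, rim 12 mm high, round an open pocket with its floor at 8 mm (heights above its underside). Pocket 32 mm across at the floor, funnelled to 38 mm at the rim, so a movement a little off centre slides in. Origin: centre of underside, on the mat 2 mm above the desk; z up; yaw does not matter.
- dust_cover: Dust cover: clear round dome open below, 54 mm across (47 mm inside), 34 mm high, pale band at its rim; black knob 16 mm across on top, 34 to 50 mm above the rim (straight from 39 to 48). Lift it by the knob. It goes over the small holder's collar and rests on its flange, 6 mm up. About 35 g. Origin: centre of the lower rim, z up; it stands on the mat; yaw does not matter.
- eye_loupe: Bystander: black watchmaker's eye loupe, 34 mm across and 28 mm high, standing on the desk to the left of the mat. Origin: centre of its underside. Leave it where it is. (Farther left, along the desk's left edge at y 0.21 to 0.24, a fixed upright board runs from x 0.29 back to -0.36, its top sloping up from the front to 0.47 m at x -0.12: a wide shoulder can strike it.)
- cream_tin: Bystander: small cream coloured round tin, 27 mm across and 21 mm high, at the far left corner of the mat. Origin: centre of its underside. Leave it where it is.

How it is judged:
By the outcome, as a careful person would: the job done as asked, in the order asked, and still so for the second after the job is handed in, with the robot touching nothing.
It also fails if it takes over 88 s, if anything falls off the work surface, if the arm or the gripper's body presses on something with over 40 N, if the wrist force passes 120 N, or if a joint passes its speed limit or range.

## Working session

There is one attempt and no reset: what is moved stays moved. The work goes in short steps, Python scripts to look and compute and a tool call to move; the robot and the scene stay as the last step left them, time stands still between calls to the robot, and variables do not carry over. Pictures are saved under pics/ and viewed, at most 14 in all, crops included, and the job is handed in when it is done.

Besides the shell and the picture viewer there is one more tool, called after "Call:" as a command line: name --pt "numbers of a row" for each row, then --argument value for the rest. arm_command: Moves the arm, as the interface text tells. Shift numbers are shares of 0.08 m and turn numbers shares of 180 degrees, none past 1 either way. Its arguments: {"type":"object","properties":{"deltas":{"type":"array"}},"required":["deltas"]}

```bash
ls; mkdir -p pics
python3 - <<'E'
from cell import robot, viewer
import cv2
s=robot.state(); print(s['t'],s['eef_pos'],s['ee_rot'],s['finger_gap'],s['contact_force'],robot.hold_point_z)
for n in ['scene','side','wrist']:
    d=viewer.snapshot(n); cv2.imwrite(f'pics/{n}0.png',cv2.resize(d['pixels'][:,:,::-1],(800,600),interpolation=cv2.INTER_CUBIC)); print(n,d['fx'],d['cx'],d['cy'],d['R'],d['t'])
E
```

```text
pics
0.0 [ 0.15418548 -0.63085605  0.23028018] [-3.11723226e+00 -3.75474651e-01  5.71941476e-04] 0.08543027212454184 [ 0.07472725 -0.05133975  0.18636817] 0.0187
scene 485.07016224465434 256.41549009367543 192.7096455101398 [[ 0.48215933 -0.87600015  0.01208792]
 [-0.3683079  -0.21520096 -0.90445444]
 [ 0.79490356  0.43163907 -0.42639893]] [-0.46941314  0.13370303  0.64921241]
side 445.19039139235633 254.75293449227277 189.2012107146335 [[ 0.97960688 -0.20091382 -0.00199866]
 [-0.11462257 -0.55064656 -0.82683132]
 [ 0.16502129  0.81019874 -0.56244642]] [-0.50599381 -0.07846213  1.06278466]
wrist 328.6342961893517 259.05106325611 193.27392534506097 [[ 0.23690718 -0.97153107 -0.00154129]
 [-0.93737722 -0.22899517  0.26245982]
 [-0.25534082 -0.06073385 -0.96494169]] [-0.65006709 -0.03459538  0.37877955]
```

View pics/scene0.png

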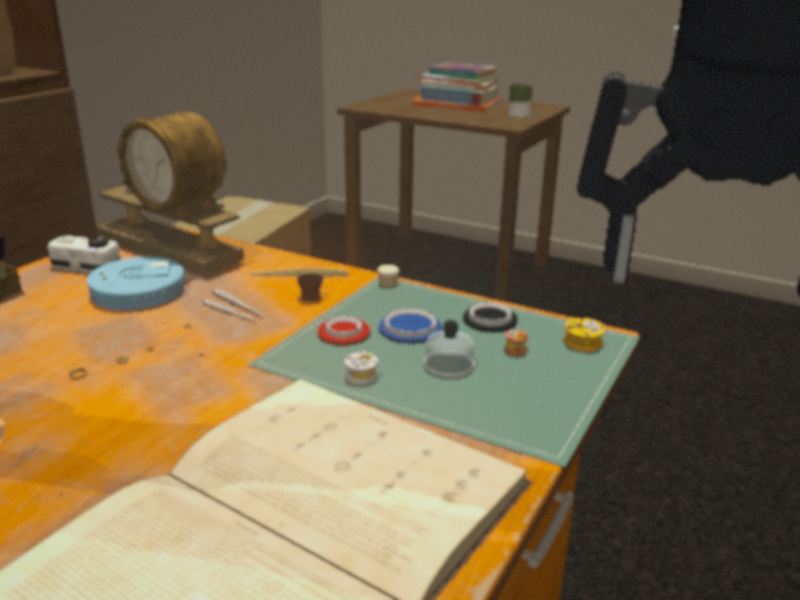

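View pics/side0.png

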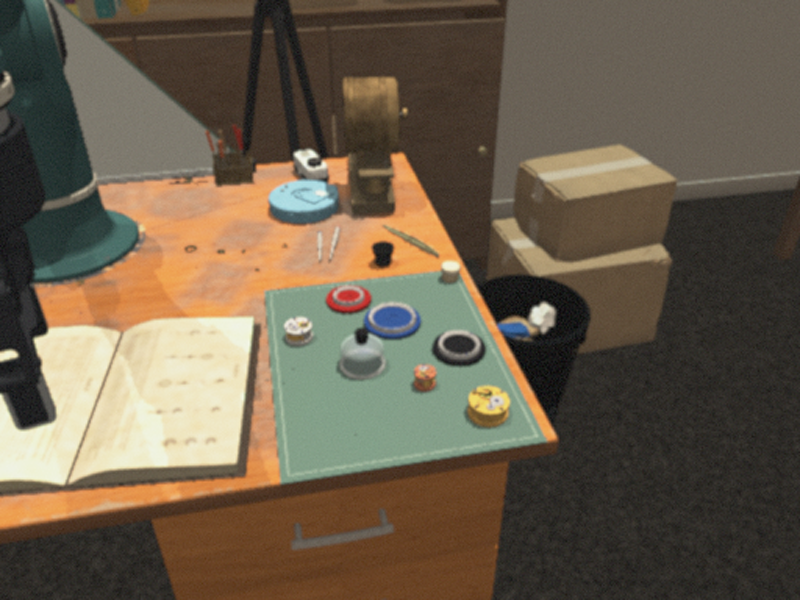

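The scene view shows red, blue and black holders at about (344,330), (410,325) and (490,317). The nickel movement is at (361,368), the dome at (450,352), copper at (516,343), gilt at (584,334), the tin at (388,276) and the loupe at (310,287). I'll enlarge both views for a better reading.

Run:
```python
from cell import robot, viewer
import cv2
d=viewer.snapshot('side'); cv2.imwrite('pics/sidec.png',cv2.resize(d['pixels'][160:310,165:365,::-1],None,fx=4,fy=4,interpolation=cv2.INTER_CUBIC))
d=viewer.snapshot('scene'); cv2.imwrite('pics/scenec.png',cv2.resize(d['pixels'][160:260,200:400,::-1],None,fx=4,fy=4,interpolation=cv2.INTER_CUBIC))
```

```text
(no output)
```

View pics/sidec.png

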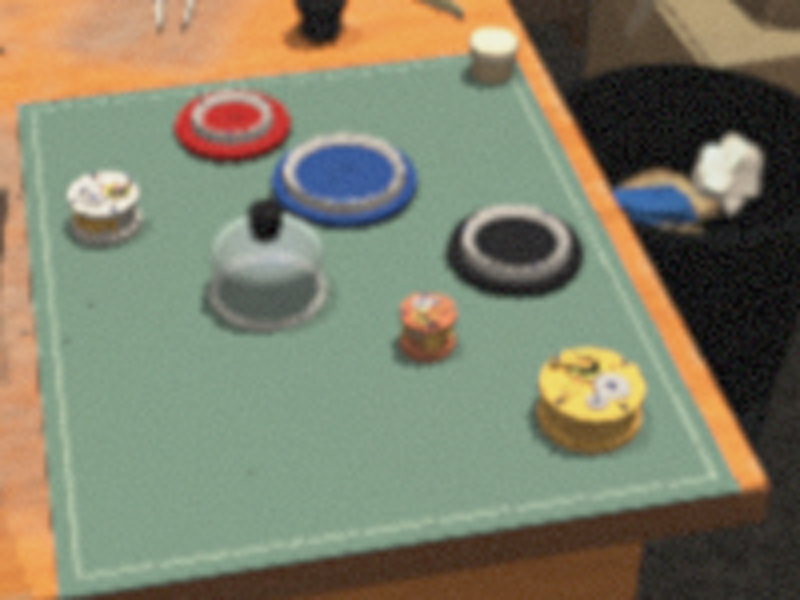

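View pics/scenec.png

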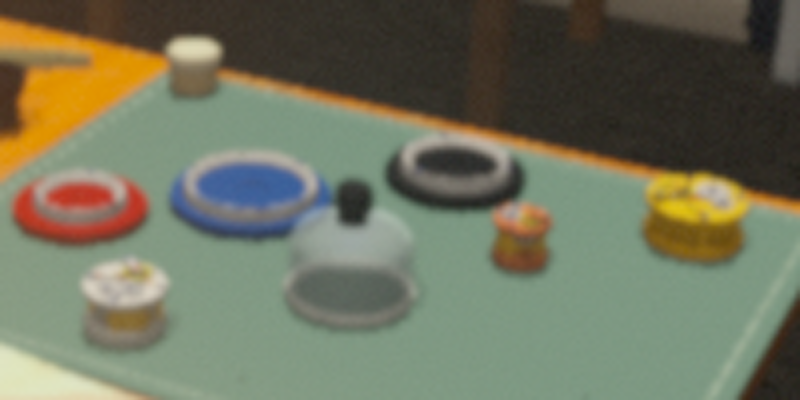

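Side crop: rims are red (232,116), blue (345,174) and black (516,239). Movement tops are nickel (104,194), copper (430,311) and gilt (592,386). The cover rim is at (267,293) and its knob at (265,211). The scene crop matches this, so I'll project onto the known heights.

```bash
cat > h.py <<'E'
import numpy as np, cv2
from cell import robot, viewer
from scipy.spatial.transform import Rotation as Ro
def ray(d,u,v,z):
    R=np.array(d['R']);t=np.array(d['t'])
    c=-R.T@t; k=R.T@np.array([(u-d['cx'])/d['fx'],(v-d['cy'])/d['fy'],1])
    return c+k*(z-c[2])/k[2]
def proj(d,X):
    p=np.array(d['R'])@X+d['t']; return p[:2]/p[2]*[d['fx'],d['fy']]+[d['cx'],d['cy']]
def cal(xy,z,yaw=None):
    """tool-frame shift (units) to bring TCP to xy,z ; turn units to make tool-y yaw (deg)"""
    s=robot.state(); R=Ro.from_rotvec(s['ee_rot']).as_matrix()
    dl=R.T@(np.array([*xy,z])-s['eef_pos'])/0.08
    ty=np.degrees(np.arctan2(R[1,1],R[0,1]))
    print('t %.2f'%s['t'],'tcp',np.round(s['eef_pos'],4),'toolz',np.round(R[:,2],3),'tool-x dir %.1f tool-y dir %.1f'%(np.degrees(np.arctan2(R[1,0],R[0,0])),ty),'shift units',np.round(dl,3),'q',np.round(s['qpos'],2))
E
python3 - <<'E'
from h import *
P={'red':(232,116,80,194,.014),'blue':(345,174,251,184,.014),'black':(516,239,455,163,.014),'nick':(104,194,126,284,.022),'copper':(430,311,521,218,.022),'gold':(592,386,698,198,.022),'dome':(267,293,350,294,.003),'knob':(265,208,354,195,.050),'tin':(493,44,194,47,.023)}
a=viewer.snapshot('side');b=viewer.snapshot('scene')
for k,(u,v,p,q,z) in P.items():
    print(k,np.round(ray(a,165+u/4,160+v/4,z)[:2],4),np.round(ray(b,200+p/4,160+q/4,z)[:2],4))
print(np.round(ray(a,165+320/4,160+5/4,.028),3))
cal((.6,-.2),.2)
E
```

```text
red [ 0.399  -0.2458] [ 0.3962 -0.2445]
blue [ 0.4464 -0.3077] [ 0.4426 -0.3049]
black [ 0.5149 -0.3749] [ 0.5082 -0.3754]
nick [ 0.3282 -0.311 ] [ 0.3266 -0.3109]
copper [ 0.461  -0.4262] [ 0.4579 -0.426 ]
gold [ 0.5158 -0.4864] [ 0.514  -0.4857]
dome [ 0.3959 -0.3769] [ 0.3939 -0.3774]
knob [ 0.3969 -0.3743] [ 0.3916 -0.3782]
tin [ 0.5455 -0.2191] [ 0.5478 -0.2158]
[ 0.46  -0.168  0.028]
t 0.35 tcp [ 0.1543 -0.6313  0.231 ] toolz [-0.  0. -1.] tool-x dir 13.7 tool-y dir -76.3 shift units [ 6.692 -3.914  0.389] q [ 1.29  0.47 -0.01  1.6   0.01  1.07 -0.06]
```

Call:
arm_command --pt "0.2 -0.03 0.04 0 0" --pt "0.48 -0.07 0.1 0 0" --pt "0.48 -0.07 0.1 0 0" --pt "0.48 -0.07 0.1 0 0" --pt "0.48 -0.07 0.1 0 0"

```text
t: 0.77
eef_pos: [0.3146, -0.5663, 0.1959]
ee_rot: [3.119, 0.375, 0.0]
contact_force: [0.1, -0.1, 0.1]
finger_gap: 0.0857
gripper_force: 0.0
```

Call:
arm_command --pt "0.48 -0.07 0.1 0 0" --pt "0.48 -0.07 0.1 0 0" --pt "0.48 -0.07 0.1 0 0" --pt "0.48 -0.07 0.1 0 0" --pt "0.48 -0.07 0.1 0 0"

```text
t: 1.18
eef_pos: [0.4946, -0.4934, 0.1557]
ee_rot: [3.119, 0.375, -0.0]
contact_force: [0.7, -0.9, -0.3]
finger_gap: 0.0851
gripper_force: 0.0
```

Call:
arm_command --pt "0.3 -0.03 0.06 0 0" --pt "0 0 0 0 0" --pt "0 0 0 0 0"

```text
t: 1.43
eef_pos: [0.5176, -0.4843, 0.1503]
ee_rot: [-3.117, -0.382, 0.001]
contact_force: [-0.6, -0.3, -0.8]
finger_gap: 0.0853
gripper_force: 0.0
```

Run:
```python
from h import *
d=viewer.snapshot('wrist'); cv2.imwrite('pics/w1.png',d['pixels'][:,:,::-1])
cal((.515,-.486),.1)
for n,X in dict(gold=(.515,-.486,.022),black=(.5115,-.375,.014),copper=(.4595,-.426,.022),dome=(.395,-.3775,.003),blue=(.4445,-.3065,.014),red=(.3975,-.245,.014)).items(): print(n,np.round(proj(d,np.array(X))))
```

```text
t 1.48 tcp [ 0.5156 -0.4862  0.1508] toolz [-0.001 -0.    -1.   ] tool-x dir 13.8 tool-y dir -76.2 shift units [-0.006 -0.004  0.635] q [ 0.76  0.65 -0.07  1.5   0.05  1.   -0.66]
gold [259. 187.]
black [133. 159.]
copper [178. 231.]
dome [123. 272.]
blue [ 46. 212.]
red [-25. 244.]
```

View pics/w1.png

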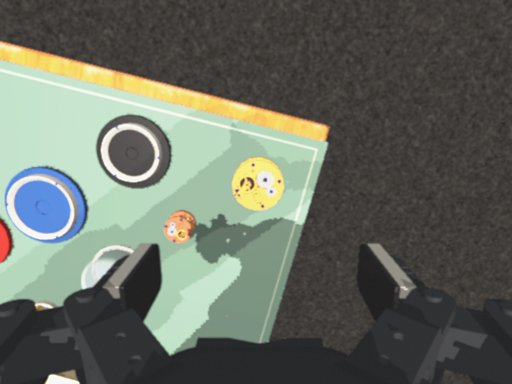

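Wrist view: gilt top (259,184), black rim (133,151), blue rim (45,206), copper top (180,226). The fingers straddle the gilt movement clear of everything else. I'll refine the positions from these pixels.

Run:
```python
from h import *
d=viewer.snapshot('wrist')
for n,(u,v,z) in dict(gold=(259,184,.022),black=(133,151,.014),copper=(180,226,.022),blue=(45,206,.014)).items(): print(n,np.round(ray(d,u,v,z),4))
cal((.516,-.486),.009)
```

```text
gold [ 0.5156 -0.4871  0.022 ]
black [ 0.5163 -0.3762  0.014 ]
copper [ 0.462  -0.4284  0.022 ]
blue [ 0.4487 -0.3068  0.014 ]
t 1.53 tcp [ 0.5145 -0.4873  0.1512] toolz [-0.001 -0.001 -1.   ] tool-x dir 13.7 tool-y dir -76.3 shift units [ 0.024 -0.012  1.778] q [ 0.76  0.65 -0.07  1.5   0.05  1.   -0.66]
```

Call:
arm_command --pt "0.01 0 0.3 0 0" --pt "0 0 0.4 0 0" --pt "0 0 0.4 0 0" --pt "0 0 0.3 0 0" --pt "0 0 0.2 0 0"

```text
t: 1.95
eef_pos: [0.5133, -0.487, 0.0208]
ee_rot: [-3.118, -0.371, 0.005]
contact_force: [-0.9, 0.2, -0.3]
finger_gap: 0.0854
gripper_force: 0.0
```

Call:
arm_command --pt "0 0 0.1 0 0" --pt "0 0 0.06 0 0" --pt "0 0 0 0 60" --pt "0 0 0 0 120" --pt "0 0 0 0 140"

```text
t: 2.37
eef_pos: [0.5175, -0.487, 0.0123]
ee_rot: [3.117, 0.375, 0.003]
contact_force: [0.1, 0.1, 1.0]
finger_gap: 0.0516
gripper_force: 0.7
```

Call:
arm_command --pt "0 0 0 0 170" --pt "0 0 0 0 200" --pt "0 0 0 0 200" --pt "0 0 0 0 200" --pt "0 0 0 0 200"

```text
t: 2.78
eef_pos: [0.5177, -0.4869, 0.0128]
ee_rot: [3.117, 0.376, 0.003]
contact_force: [-0.7, 1.1, 5.0]
finger_gap: 0.041
gripper_force: 60.4
```

Call:
arm_command --pt "0 0 -0.05 0 200" --pt "0 0 -0.1 0 200" --pt "0 0 -0.2 0 200" --pt "0 0 -0.3 0 200" --pt "0 0 -0.2 0 200"

```text
t: 3.2
eef_pos: [0.5173, -0.4866, 0.0816]
ee_rot: [3.117, 0.376, 0.002]
contact_force: [0.9, -0.8, -0.4]
finger_gap: 0.041
gripper_force: 60.7
```

Run:
```python
from h import *
cal((.447,-.307),.08)
d=viewer.snapshot('wrist'); cv2.imwrite('pics/w2.png',d['pixels'][:,:,::-1])
```

```text
t 3.20 tcp [ 0.5173 -0.4866  0.0816] toolz [ 0.002 -0.002 -1.   ] tool-x dir 13.7 tool-y dir -76.3 shift units [-0.32  -2.39   0.014] q [ 0.76  0.73 -0.07  1.53  0.06  0.88 -0.67]
```

Call:
arm_command --pt "-0.01 -0.1 0 0 200" --pt "-0.03 -0.2 0 0 200" --pt "-0.04 -0.3 0 0 200" --pt "-0.04 -0.3 0 0 200" --pt "-0.04 -0.3 0 0 200"

```text
t: 3.67
eef_pos: [0.4799, -0.3938, 0.0777]
ee_rot: [-3.118, -0.375, 0.002]
contact_force: [0.5, 0.6, -0.6]
finger_gap: 0.041
gripper_force: 60.8
```

Call:
arm_command --pt "-0.04 -0.3 0 0 200" --pt "-0.04 -0.3 0 0 200" --pt "-0.04 -0.3 0 0 200" --pt "-0.03 -0.2 0 0 200" --pt "-0.01 -0.09 0 0 200"

```text
t: 4.08
eef_pos: [0.4446, -0.3029, 0.0779]
ee_rot: [-3.116, -0.379, 0.004]
contact_force: [-0.5, -0.2, -0.6]
finger_gap: 0.0407
gripper_force: 60.8
```

Call:
arm_command --pt "0 0 0 0 200" --pt "0 0 0 0 200"

```text
t: 4.25
eef_pos: [0.4465, -0.3068, 0.0786]
ee_rot: [3.118, 0.376, 0.0]
contact_force: [0.5, -0.5, -1.0]
finger_gap: 0.0411
gripper_force: 60.8
```

Run:
```python
from h import *
cal((.447,-.307),.02)
d=viewer.snapshot('wrist'); cv2.imwrite('pics/w2.png',cv2.resize(d['pixels'][:,:,::-1],(800,600),interpolation=cv2.INTER_CUBIC))
```

```text
t 4.25 tcp [ 0.4465 -0.3068  0.0786] toolz [ 0.    -0.001 -1.   ] tool-x dir 13.7 tool-y dir -76.3 shift units [0.006 0.003 0.732] q [ 0.61  0.5  -0.09  1.97  0.07  0.67 -0.85]
```

View pics/w2.png

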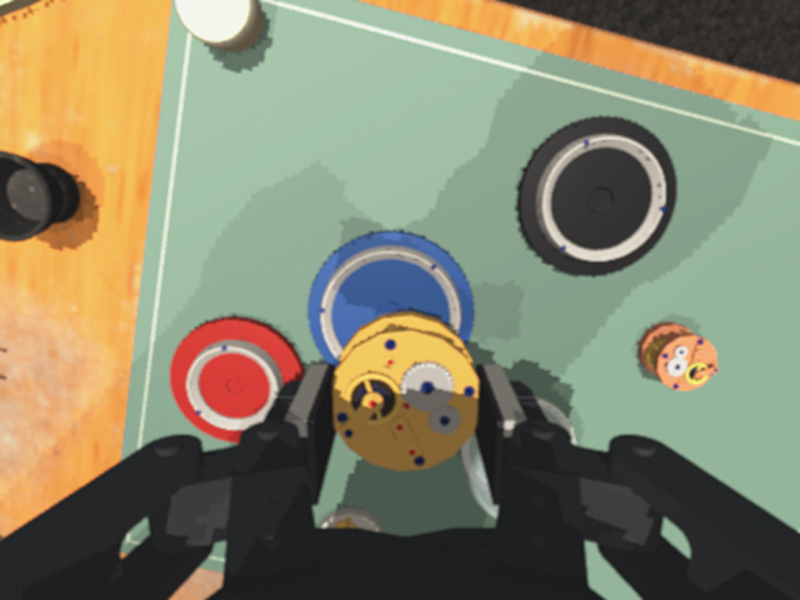

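View: gilt held level, top centre about (406,393). Blue rim spans columns 322 to 462, black rim (601,198), red rim (235,384), copper top (690,360). The nickel is hidden below.

Run:
```python
from h import *
d=viewer.snapshot('wrist')
for n,(u,v,z) in dict(held=(406,393,.0885),black=(601,198,.014),red=(235,384,.014),copper=(690,360,.022),blueL=(322,312,.014),blueR=(462,312,.014)).items(): print(n,np.round(ray(d,u*.64,v*.64,z),4))
```

```text
held [ 0.4497 -0.308   0.0885]
black [ 0.5159 -0.372   0.014 ]
red [ 0.4021 -0.2428  0.014 ]
copper [ 0.4617 -0.427   0.022 ]
blueL [ 0.4434 -0.2734  0.014 ]
blueR [ 0.4573 -0.3307  0.014 ]
```

Run:
```python
from h import *
from scipy.optimize import least_squares
d=viewer.snapshot('wrist')
def circ(pts,z,r):
    P=np.array([ray(d,u*.64,v*.64,z)[:2] for u,v in pts])
    f=least_squares(lambda c:np.hypot(*(P-c).T)-r,P.mean(0)+[-.01,0]); return np.round(f.x,4),np.round(f.fun,4)
print('blue rim',circ([(322,305),(462,305),(392,247),(345,263),(440,263)],.014,.0305))
print('black flange',circ([(520,195),(677,190),(600,116),(595,275)],.008,.032))
print('held',circ([(335,385),(479,385),(405,314),(408,470)],.0885,.022))
```

```text
blue rim (array([ 0.4477, -0.3031]), array([-0.0004, -0.0006, -0.0001,  0.0001,  0.0004]))
black flange (array([ 0.5155, -0.3734]), array([ 0.,  0., -0., -0.]))
held (array([ 0.4488, -0.3088]), array([-0.0015, -0.0015,  0.0022,  0.0018]))
```

Call:
arm_command --pt "0 -0.045 0.1 0 200" --pt "0 0 0.2 0 200" --pt "0 0 0.2 0 200" --pt "0 0 0.1 0 200" --pt "0 0 0.04 0 200"

```text
t: 4.82
eef_pos: [0.4444, -0.3025, 0.0254]
ee_rot: [-3.117, -0.375, 0.004]
contact_force: [0.0, 0.7, -1.1]
finger_gap: 0.0407
gripper_force: 60.8
```

Call:
arm_command --pt "0 0 0.02 0 200" --pt "0 0 0.02 0 200" --pt "0 0 0.02 0 200" --pt "0 0 0 0 200"

```text
t: 5.15
eef_pos: [0.4457, -0.3031, 0.0228]
ee_rot: [3.119, 0.376, 0.001]
contact_force: [-0.2, 0.0, -1.0]
finger_gap: 0.0412
gripper_force: 60.8
```

Call:
arm_command --pt "0 0 0.012 0 200" --pt "0 0 0 0 200"

```text
t: 5.32
eef_pos: [0.4457, -0.303, 0.0218]
ee_rot: [3.119, 0.376, 0.001]
contact_force: [-1.2, 0.5, -0.6]
finger_gap: 0.0407
gripper_force: 60.8
```

Call:
arm_command --pt "0 0 0.012 0 200" --pt "0 0 0 0 200"

```text
t: 5.48
eef_pos: [0.4457, -0.3031, 0.0208]
ee_rot: [3.119, 0.376, 0.001]
contact_force: [0.5, -0.1, 0.9]
finger_gap: 0.0413
gripper_force: 61.0
```

Run:
```python
from h import *
cal((.447,-.303),.02); print(robot.state()['contact_force'])
a=viewer.snapshot('side')['pixels'][180:255,220:330,::-1]; b=viewer.snapshot('scene')['pixels'][160:235,220:330,::-1]
cv2.imwrite('pics/p1.png',cv2.resize(np.hstack([a,b]),None,fx=3.6,fy=3.6,interpolation=cv2.INTER_CUBIC))
```

```text
t 5.48 tcp [ 0.4457 -0.3031  0.0208] toolz [ 0.001 -0.    -1.   ] tool-x dir 13.7 tool-y dir -76.3 shift units [0.016 0.003 0.01 ] q [ 0.6   0.6  -0.08  1.99  0.09  0.55 -0.87]
[ 0.54107654 -0.11525052  0.85751042]
```

View pics/p1.png

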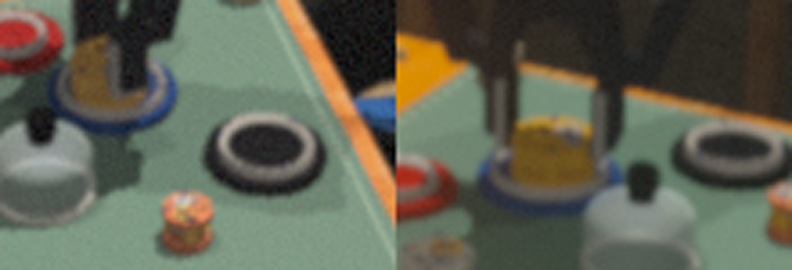

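The gilt movement sits inside the blue rim in both views, almost on the floor. I'll ease down until there is contact.

Call:
arm_command --pt "0 0 0.01 0 200" --pt "0 0 0 0 200"

```text
t: 5.75
eef_pos: [0.4457, -0.3031, 0.0207]
ee_rot: [3.119, 0.376, 0.0]
contact_force: [-2.3, 1.3, 8.5]
finger_gap: 0.0411
gripper_force: 61.8
```

Call:
arm_command --pt "0 0 0.01 0 200" --pt "0 0 0 0 200"

```text
t: 5.92
eef_pos: [0.4457, -0.3031, 0.0207]
ee_rot: [3.119, 0.376, 0.0]
contact_force: [-4.7, 2.8, 14.9]
finger_gap: 0.0408
gripper_force: 62.6
```

Call:
arm_command --pt "0 0 -0.012 0 200" --pt "0 0 0 0 150" --pt "0 0 0 0 110" --pt "0 0 0 0 70" --pt "0 0 0 0 30"

```text
t: 6.33
eef_pos: [0.4454, -0.3029, 0.0197]
ee_rot: [-3.119, -0.376, 0.0]
contact_force: [0.8, -0.0, -0.8]
finger_gap: 0.0711
gripper_force: 0.0
```

Call:
arm_command --pt "0 0 0 0 30" --pt "0 0 0 0 30" --pt "0 0 -0.1 0 30" --pt "0 0 -0.3 0 30" --pt "0 0 -0.4 0 30"

```text
t: 6.75
eef_pos: [0.4438, -0.3018, 0.0829]
ee_rot: [-3.116, -0.376, 0.006]
contact_force: [0.0, -0.4, -0.3]
finger_gap: 0.0754
gripper_force: 0.0
```

Run:
```python
from h import *
cal((.328,-.311),.1)
```

```text
t 6.75 tcp [ 0.4438 -0.3018  0.0829] toolz [-0.004  0.003 -1.   ] tool-x dir 13.7 tool-y dir -76.3 shift units [-1.434 -0.233 -0.207] q [ 0.61  0.49 -0.1   1.98  0.07  0.68 -0.86]
```

Call:
arm_command --pt "-0.2 -0.03 -0.25 0 30" --pt "-0.4 -0.06 -0.2 0 30" --pt "-0.4 -0.06 0 0 30" --pt "-0.3 -0.05 0 0 30" --pt "-0.13 -0.03 0 0 30"

```text
t: 7.17
eef_pos: [0.3265, -0.3126, 0.1206]
ee_rot: [3.119, 0.371, -0.002]
contact_force: [-1.0, -0.4, -1.2]
finger_gap: 0.0754
gripper_force: 0.0
```

Call:
arm_command --pt "0 0 0 0 30" --pt "0 0 0 0 30"

```text
t: 7.33
eef_pos: [0.3308, -0.3125, 0.1205]
ee_rot: [3.118, 0.375, 0.002]
contact_force: [-0.0, -0.5, 0.3]
finger_gap: 0.0754
gripper_force: 0.0
```

Run:
```python
from h import *
cal((.328,-.311),.01)
d=viewer.snapshot('wrist'); cv2.imwrite('pics/w3.png',cv2.resize(d['pixels'][:,:,::-1],(800,600),interpolation=cv2.INTER_CUBIC))
```

```text
t 7.33 tcp [ 0.3308 -0.3125  0.1205] toolz [ 0.001 -0.001 -1.   ] tool-x dir 13.7 tool-y dir -76.3 shift units [-0.032 -0.028  1.381] q [ 0.77  0.31 -0.09  2.15  0.05  0.68 -0.69]
```

View pics/w3.png

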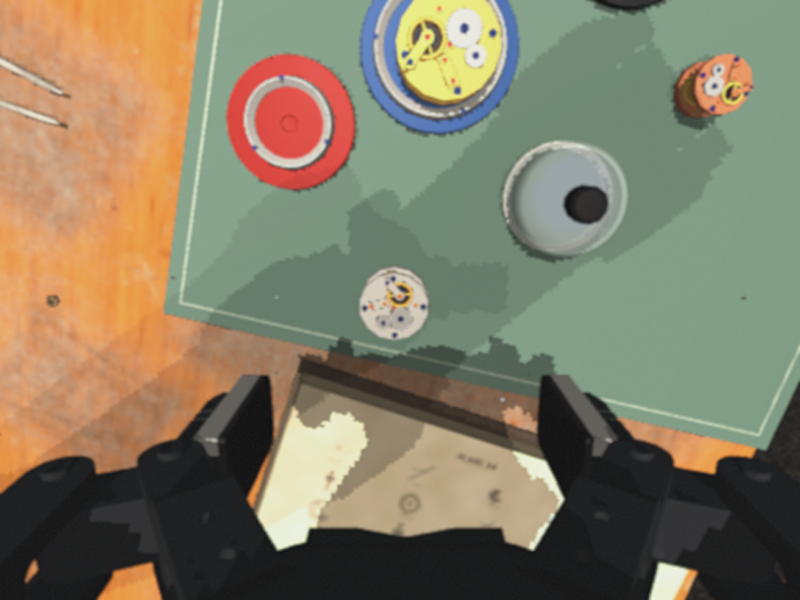

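The gilt movement lies flat in the blue pocket. Nickel top (394,303), red rim (289,123), cover knob top (587,204), copper top (723,86).

Run:
```python
from h import *
d=viewer.snapshot('wrist')
for n,(u,v,z) in dict(nick=(394,303,.022),red=(289,123,.014),redfl=(291,122,.008),copper=(723,86,.022),knob=(587,204,.051),blue=(440,55,.014)).items(): print(n,np.round(ray(d,u*.64,v*.64,z),4))
cal((.328,-.311),.01)
```

```text
nick [ 0.3303 -0.3083  0.022 ]
red [ 0.4001 -0.2418  0.014 ]
redfl [ 0.4009 -0.2413  0.008 ]
copper [ 0.4603 -0.4254  0.022 ]
knob [ 0.3975 -0.3738  0.051 ]
blue [ 0.4444 -0.302   0.014 ]
t 7.43 tcp [ 0.3318 -0.3122  0.1202] toolz [ 0.001 -0.    -1.   ] tool-x dir 13.8 tool-y dir -76.2 shift units [-0.044 -0.027  1.377] q [ 0.76  0.31 -0.1   2.15  0.05  0.68 -0.69]
```

Call:
arm_command --pt "-0.01 -0.04 0.3 0 60" --pt "0 0 0.4 0 60" --pt "0 0 0.35 0 60" --pt "0 0 0.2 0 60" --pt "0 0 0.1 0 60"

```text
t: 7.85
eef_pos: [0.3289, -0.3079, 0.0094]
ee_rot: [-3.116, -0.379, 0.003]
contact_force: [0.4, 0.2, -0.4]
finger_gap: 0.0653
gripper_force: 0.0
```

Call:
arm_command --pt "0 0 0.03 0 60" --pt "0 0 0 0 100" --pt "0 0 0 0 130" --pt "0 0 0 0 150" --pt "0 0 0 0 180"

```text
t: 8.27
eef_pos: [0.3293, -0.3098, 0.0109]
ee_rot: [3.118, 0.376, 0.002]
contact_force: [-0.4, 1.9, 6.3]
finger_gap: 0.031
gripper_force: 58.9
```

Call:
arm_command --pt "0 0 0 0 220" --pt "0 0 0 0 220" --pt "0 0 0 0 220" --pt "0 0 0 0 220"

```text
t: 8.6
eef_pos: [0.3292, -0.3097, 0.0109]
ee_rot: [3.117, 0.375, 0.003]
contact_force: [-0.3, 1.3, 5.9]
finger_gap: 0.0315
gripper_force: 58.9
```

Call:
arm_command --pt "0 0 -0.05 0 220" --pt "0 0 -0.15 0 220" --pt "0 0 -0.25 0 220" --pt "0 0 -0.3 0 220" --pt "0 0 -0.2 0 220"

```text
t: 9.02
eef_pos: [0.3289, -0.3098, 0.0879]
ee_rot: [3.117, 0.375, 0.003]
contact_force: [-0.3, -0.1, -0.3]
finger_gap: 0.0312
gripper_force: 59.5
```

Run:
```python
from h import *
cal((.5145,-.374),.0189)
```

```text
t 9.02 tcp [ 0.3289 -0.3098  0.0879] toolz [ 0.002 -0.002 -1.   ] tool-x dir 13.7 tool-y dir -76.3 shift units [2.062 1.328 0.868] q [ 0.76  0.37 -0.09  2.18  0.06  0.6  -0.71]
```

Call:
arm_command --pt "0.08 0.05 0 0 220" --pt "0.17 0.11 0 0 220" --pt "0.25 0.16 0 0 220" --pt "0.28 0.18 0 0 220" --pt "0.28 0.18 0 0 220"

```text
t: 9.43
eef_pos: [0.4248, -0.3425, 0.0857]
ee_rot: [3.119, 0.375, 0.0]
contact_force: [0.8, -0.1, -0.2]
finger_gap: 0.031
gripper_force: 59.5
```

Call:
arm_command --pt "0.28 0.18 0 0 220" --pt "0.28 0.18 0 0 220" --pt "0.24 0.16 0 0 220" --pt "0.14 0.09 0 0 220" --pt "0.06 0.04 0 0 220"

```text
t: 9.85
eef_pos: [0.5161, -0.3736, 0.0852]
ee_rot: [3.118, 0.377, 0.002]
contact_force: [-0.5, 0.0, 0.2]
finger_gap: 0.0313
gripper_force: 59.5
```

Call:
arm_command --pt "0 0 0 0 220" --pt "0 0 0 0 220"

```text
t: 10.02
eef_pos: [0.5129, -0.3732, 0.085]
ee_rot: [-3.118, -0.375, 0.002]
contact_force: [-0.1, -0.7, -0.8]
finger_gap: 0.0313
gripper_force: 59.5
```

Run:
```python
from h import *
cal((.5145,-.374),.0189)
d=viewer.snapshot('wrist'); cv2.imwrite('pics/w4.png',cv2.resize(d['pixels'][:,:,::-1],(800,600),interpolation=cv2.INTER_CUBIC))
```

```text
t 10.02 tcp [ 0.5129 -0.3732  0.085 ] toolz [-0.001  0.001 -1.   ] tool-x dir 13.7 tool-y dir -76.3 shift units [0.019 0.015 0.826] q [ 0.63  0.62 -0.08  1.74  0.06  0.79 -0.81]
```

View pics/w4.png

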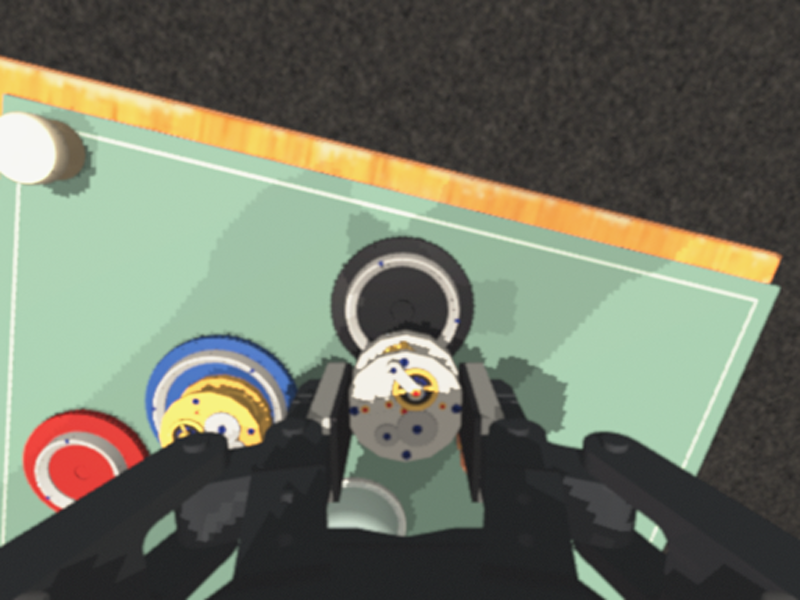

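Nickel is held level, centred at column 405. The black rim spans columns 344 to 460 and its flange columns 331 to 473, with its top edge at row 237. Laterally the two line up.

Run:
```python
from h import *
from scipy.optimize import least_squares
d=viewer.snapshot('wrist')
def circ(pts,z,r):
    P=np.array([ray(d,u*.64,v*.64,z)[:2] for u,v in pts])
    f=least_squares(lambda c:np.hypot(*(P-c).T)-r,P.mean(0)+[-.01,0]); return np.round(f.x,4),np.round(f.fun,4)
print(circ([(331,305),(473,305),(402,237),(350,255),(453,255)],.008,.032))
print(circ([(344,312),(461,312),(402,253)],.014,.0255))
print(circ([(349,400),(462,395),(406,461)],.094,.017))
```

```text
(array([ 0.5156, -0.372 ]), array([-0.0004, -0.0003, -0.0006,  0.0005,  0.0004]))
(array([ 0.5156, -0.3723]), array([-0.0001, -0.0001, -0.    ]))
(array([ 0.5101, -0.3751]), array([-0.0004, -0.0004, -0.0002]))
```

Call:
arm_command --pt "0.03 0 0.1 0 220" --pt "0 0 0.2 0 220" --pt "0 0 0.25 0 220" --pt "0 0 0.15 0 220" --pt "0 0 0.06 0 220"

```text
t: 10.53
eef_pos: [0.5143, -0.372, 0.0222]
ee_rot: [-3.117, -0.375, 0.005]
contact_force: [-0.5, -0.2, -1.0]
finger_gap: 0.0315
gripper_force: 59.5
```

Call:
arm_command --pt "0 0 0.03 0 220" --pt "0 0 0.015 0 220" --pt "0 0 0.01 0 220" --pt "0 0 0 0 220"

```text
t: 10.87
eef_pos: [0.5166, -0.3733, 0.021]
ee_rot: [3.118, 0.375, 0.001]
contact_force: [-0.8, 0.5, -1.3]
finger_gap: 0.0311
gripper_force: 59.5
```

Call:
arm_command --pt "0 0 0.01 0 220" --pt "0 0 0 0 220"

```text
t: 11.03
eef_pos: [0.5164, -0.3732, 0.0201]
ee_rot: [3.118, 0.375, 0.001]
contact_force: [-0.4, 0.0, -0.6]
finger_gap: 0.0312
gripper_force: 59.5
```

Call:
arm_command --pt "0 0 0.015 0 220" --pt "0 0 0 0 220"

```text
t: 11.2
eef_pos: [0.5165, -0.3732, 0.019]
ee_rot: [3.118, 0.376, 0.001]
contact_force: [-1.2, 1.2, 2.9]
finger_gap: 0.0314
gripper_force: 60.0
```

Call:
arm_command --pt "0 0 0.008 0 220" --pt "0 0 0 0 220"

```text
t: 11.37
eef_pos: [0.5165, -0.3732, 0.019]
ee_rot: [3.118, 0.376, 0.001]
contact_force: [-2.0, 1.9, 8.4]
finger_gap: 0.0312
gripper_force: 60.4
```

Call:
arm_command --pt "0 0 -0.01 0 220" --pt "0 0 0 0 170" --pt "0 0 0 0 130" --pt "0 0 0 0 90" --pt "0 0 0 0 60"

```text
t: 11.78
eef_pos: [0.5159, -0.3729, 0.0181]
ee_rot: [-3.119, -0.376, 0.001]
contact_force: [-0.3, 0.4, -0.5]
finger_gap: 0.0641
gripper_force: 0.0
```

Call:
arm_command --pt "0 0 0 0 60" --pt "0 0 -0.1 0 60" --pt "0 0 -0.3 0 60" --pt "0 0 -0.4 0 60" --pt "-0.1 0.06 -0.2 0 60"

```text
t: 12.2
eef_pos: [0.5124, -0.3785, 0.102]
ee_rot: [3.117, 0.38, 0.007]
contact_force: [-0.3, 0.3, -0.2]
finger_gap: 0.0655
gripper_force: 0.0
```

Call:
arm_command --pt "-0.3 0.18 0 0 70" --pt "-0.3 0.18 0 0 70" --pt "-0.13 0.07 0 0 70" --pt "0 0 0 0 70" --pt "0 0 0 0 70"

```text
t: 12.62
eef_pos: [0.4608, -0.4268, 0.0987]
ee_rot: [-3.119, -0.373, -0.001]
contact_force: [0.8, 1.0, -0.3]
finger_gap: 0.0625
gripper_force: 0.0
```

Run:
```python
from h import *
cal((.461,-.427),.01)
d=viewer.snapshot('wrist'); cv2.imwrite('pics/w5.png',cv2.resize(d['pixels'][:,:,::-1],(800,600),interpolation=cv2.INTER_CUBIC))
```

```text
t 12.62 tcp [ 0.4608 -0.4268  0.0987] toolz [ 0.  0. -1.] tool-x dir 13.7 tool-y dir -76.3 shift units [0.002 0.003 1.108] q [ 0.75  0.59 -0.08  1.75  0.06  0.81 -0.69]
```

View pics/w5.png

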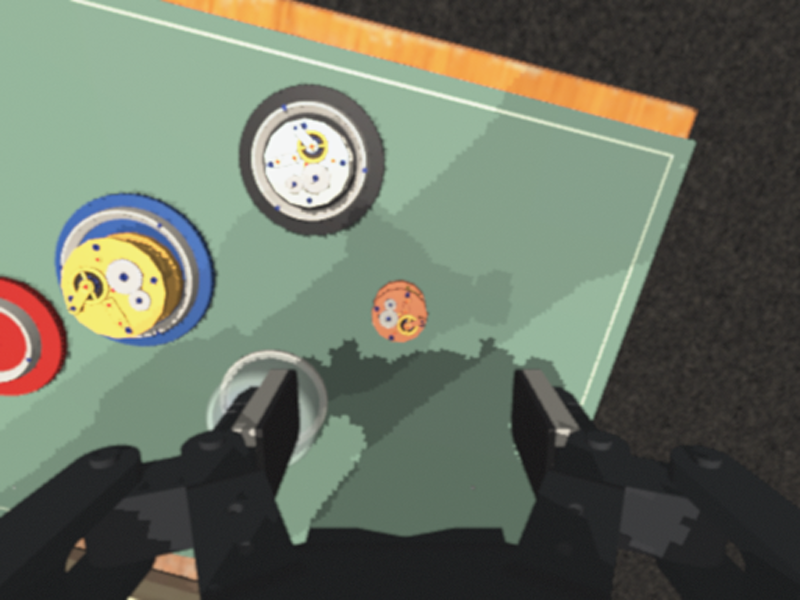

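Nickel sits flat in the black pocket, and copper's top is at (400,313), between the open fingers.

Run:
```python
from h import *
d=viewer.snapshot('wrist')
p=ray(d,400*.64,314*.64,.022); print(p); cal(p[:2],.010)
```

```text
[ 0.46201    -0.42440113  0.022     ]
t 12.72 tcp [ 0.4623 -0.4252  0.0984] toolz [ 0.001  0.001 -1.   ] tool-x dir 13.8 tool-y dir -76.2 shift units [-0.002 -0.01   1.105] q [ 0.75  0.59 -0.08  1.75  0.06  0.81 -0.68]
```

Call:
arm_command --pt "0 0 0.3 0 110" --pt "0 0 0.35 0 110" --pt "0 0 0.25 0 110" --pt "0 0 0.12 0 110" --pt "0 0 0.06 0 110"

```text
t: 13.13
eef_pos: [0.4613, -0.4247, 0.0102]
ee_rot: [-3.116, -0.379, 0.002]
contact_force: [-0.5, 0.5, 0.1]
finger_gap: 0.0488
gripper_force: 0.0
```

Call:
arm_command --pt "0 0 0.02 0 110" --pt "0 0 0 0 140" --pt "0 0 0 0 170" --pt "0 0 0 0 200" --pt "0 0 0 0 240"

```text
t: 13.55
eef_pos: [0.4619, -0.4274, 0.0121]
ee_rot: [3.117, 0.375, 0.003]
contact_force: [-0.0, 0.8, 5.2]
finger_gap: 0.0217
gripper_force: 58.6
```

Call:
arm_command --pt "0 0 0 0 240" --pt "0 0 0 0 240" --pt "0 0 0 0 240"

```text
t: 13.8
eef_pos: [0.4619, -0.4274, 0.0121]
ee_rot: [3.117, 0.375, 0.003]
contact_force: [0.4, 0.9, 6.8]
finger_gap: 0.0222
gripper_force: 58.8
```

Call:
arm_command --pt "0 0 -0.05 0 240" --pt "0 0 -0.15 0 240" --pt "0 0 -0.25 0 240" --pt "0 0 -0.3 0 240" --pt "0 0 -0.2 0 240"

```text
t: 14.22
eef_pos: [0.4613, -0.4274, 0.0891]
ee_rot: [3.117, 0.375, 0.002]
contact_force: [0.2, -1.4, -0.0]
finger_gap: 0.0218
gripper_force: 58.8
```

Run:
```python
from h import *
cal((.3995,-.242),.019)
```

```text
t 14.22 tcp [ 0.4613 -0.4274  0.0891] toolz [ 0.001 -0.001 -1.   ] tool-x dir 13.7 tool-y dir -76.3 shift units [-0.202 -2.436  0.872] q [ 0.75  0.6  -0.07  1.75  0.06  0.79 -0.69]
```

Call:
arm_command --pt "-0.01 -0.1 0 0 240" --pt "-0.02 -0.2 0 0 240" --pt "-0.02 -0.3 0 0 240" --pt "-0.03 -0.3 0 0 240" --pt "-0.02 -0.3 0 0 240"

```text
t: 14.63
eef_pos: [0.429, -0.3339, 0.0862]
ee_rot: [-3.118, -0.375, 0.001]
contact_force: [0.1, 0.1, -0.3]
finger_gap: 0.0219
gripper_force: 58.8
```

Call:
arm_command --pt "-0.03 -0.3 0 0 240" --pt "-0.02 -0.3 0 0 240" --pt "-0.02 -0.3 0 0 240" --pt "-0.02 -0.22 0 0 240" --pt "-0.01 -0.1 0 0 240"

```text
t: 15.05
eef_pos: [0.3978, -0.2395, 0.0862]
ee_rot: [-3.117, -0.379, 0.003]
contact_force: [-0.1, -0.1, -0.6]
finger_gap: 0.022
gripper_force: 58.8
```

Call:
arm_command --pt "0 0 0 0 240" --pt "0 0 0 0 240"

```text
t: 15.22
eef_pos: [0.3997, -0.243, 0.0867]
ee_rot: [3.118, 0.376, 0.001]
contact_force: [0.7, -1.2, 0.3]
finger_gap: 0.0218
gripper_force: 58.8
```

Run:
```python
from h import *
cal((.3995,-.2425),.0211)
d=viewer.snapshot('wrist'); cv2.imwrite('pics/w6.png',cv2.resize(d['pixels'][:,:,::-1],(800,600),interpolation=cv2.INTER_CUBIC))
```

```text
t 15.22 tcp [ 0.3997 -0.243   0.0867] toolz [ 0.001 -0.001 -1.   ] tool-x dir 13.7 tool-y dir -76.3 shift units [-0.001 -0.007  0.82 ] q [ 0.56  0.39 -0.1   2.14  0.07  0.61 -0.92]
```

View pics/w6.png

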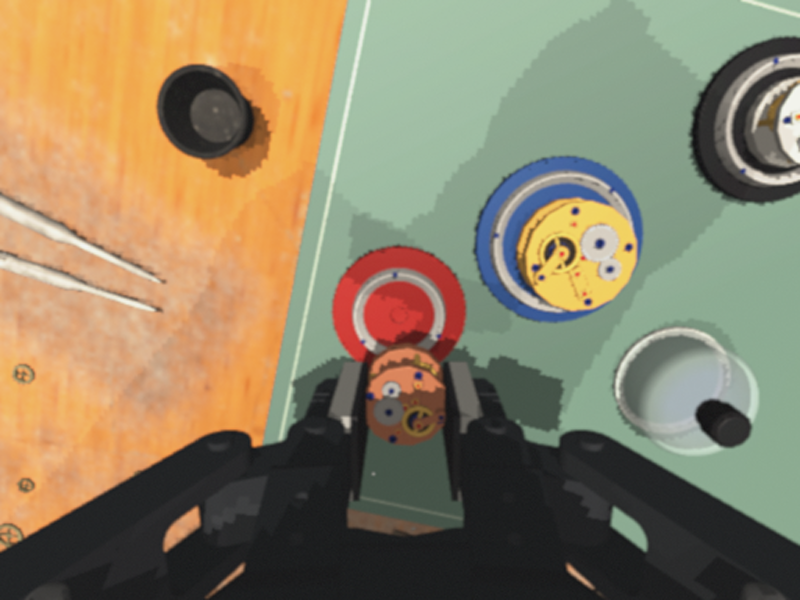

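Copper is held level at column 404. The red flange spans columns 333 to 466 with its top at row 246, and the rim spans 352 to 447 with its top at 268. The loupe at (204,111) is clear.

```bash
cat >> h.py <<'E'
from scipy.optimize import least_squares
def circ(d,pts,z,r):
    P=np.array([ray(d,u*.64,v*.64,z)[:2] for u,v in pts])
    f=least_squares(lambda c:np.hypot(*(P-c).T)-r,P.mean(0)+[-.01,0]); return np.round(f.x,4),np.round(f.fun,4)
E
python3 - <<'E'
from h import *
d=viewer.snapshot('wrist')
p=circ(d,[(333,310),(466,310),(400,246)],.008,.030); print(p)
print(circ(d,[(352,315),(447,315),(400,268)],.014,.021))
print(circ(d,[(366,400),(445,400),(403,446)],.096,.0125))
print('knob',ray(d,725*.64,424*.64,.050)); print('dome rim',circ(d,[(614,385),(680,327),(640,430)],.003,.027))
cal(p[0],.0211)
E
```

```text
(array([ 0.4002, -0.2421]), array([-0.0001, -0.0001,  0.    ]))
(array([ 0.4007, -0.2421]), array([-0.0002, -0.0002,  0.    ]))
(array([ 0.3979, -0.2452]), array([-0.0009, -0.001 , -0.0004]))
knob [ 0.39806596 -0.37298716  0.05      ]
dome rim (array([ 0.3954, -0.3763]), array([-0.0003,  0.0007,  0.0008]))
t 15.32 tcp [ 0.3999 -0.2438  0.0866] toolz [ 0.001 -0.001 -1.   ] tool-x dir 13.7 tool-y dir -76.3 shift units [ 0.009 -0.021  0.819] q [ 0.56  0.39 -0.1   2.14  0.07  0.61 -0.92]
```

Call:
arm_command --pt "0.015 -0.025 0.1 0 240" --pt "0 0 0.2 0 240" --pt "0 0 0.25 0 240" --pt "0 0 0.15 0 240" --pt "0 0 0.06 0 240"

```text
t: 15.73
eef_pos: [0.399, -0.2402, 0.0234]
ee_rot: [-3.117, -0.374, 0.004]
contact_force: [-0.1, 0.4, -0.3]
finger_gap: 0.022
gripper_force: 58.8
```

Call:
arm_command --pt "0 0 0.03 0 240" --pt "0 0 0.02 0 240" --pt "0 0 0 0 240"

```text
t: 15.98
eef_pos: [0.4003, -0.2406, 0.0217]
ee_rot: [3.119, 0.375, 0.0]
contact_force: [0.1, -0.1, 1.3]
finger_gap: 0.0221
gripper_force: 58.8
```

Call:
arm_command --pt "0 0 0.015 0 240" --pt "0 0 0 0 240"

```text
t: 16.15
eef_pos: [0.4005, -0.2406, 0.0209]
ee_rot: [3.118, 0.375, 0.001]
contact_force: [-0.1, 0.8, 0.3]
finger_gap: 0.0224
gripper_force: 58.8
```

Call:
arm_command --pt "0 0 0.012 0 240" --pt "0 0 0 0 240"

```text
t: 16.32
eef_pos: [0.4005, -0.2405, 0.02]
ee_rot: [3.118, 0.375, 0.001]
contact_force: [0.0, 0.7, 3.0]
finger_gap: 0.0221
gripper_force: 59.1
```

Call:
arm_command --pt "0 0 0.006 0 240" --pt "0 0 0 0 240"

```text
t: 16.48
eef_pos: [0.4005, -0.2406, 0.02]
ee_rot: [3.118, 0.376, 0.001]
contact_force: [-1.7, 1.5, 9.3]
finger_gap: 0.022
gripper_force: 59.7
```

Call:
arm_command --pt "0 0 -0.01 0 240" --pt "0 0 0 0 200" --pt "0 0 0 0 160" --pt "0 0 0 0 130" --pt "0 0 0 0 110"

```text
t: 16.9
eef_pos: [0.4, -0.2402, 0.0197]
ee_rot: [-3.119, -0.376, 0.0]
contact_force: [-0.3, 0.8, -0.9]
finger_gap: 0.0485
gripper_force: 0.0
```

Call:
arm_command --pt "0 0 0 0 110" --pt "0 0 -0.1 0 110" --pt "0 0 -0.3 0 110" --pt "0 0 -0.4 0 110" --pt "0 0.05 -0.4 0 110"

```text
t: 17.32
eef_pos: [0.4001, -0.2431, 0.1168]
ee_rot: [-3.117, -0.377, 0.003]
contact_force: [-0.1, -0.3, -0.2]
finger_gap: 0.0488
gripper_force: 0.0
```

Call:
arm_command --pt "-0.08 0.28 -0.1 0 110" --pt "-0.11 0.4 0 0 110" --pt "-0.11 0.4 0 0 110" --pt "-0.1 0.33 0 0 110" --pt "-0.04 0.16 0 0 110"

```text
t: 17.73
eef_pos: [0.3957, -0.3786, 0.1247]
ee_rot: [3.117, 0.369, 0.001]
contact_force: [0.0, 0.1, 0.7]
finger_gap: 0.0489
gripper_force: 0.0
```

Call:
arm_command --pt "0 0 0 0 110" --pt "0 0 0 0 110"

```text
t: 17.9
eef_pos: [0.3965, -0.3739, 0.1237]
ee_rot: [-3.118, -0.374, 0.0]
contact_force: [0.5, 0.4, -0.5]
finger_gap: 0.0489
gripper_force: 0.0
```

Run:
```python
from h import *
cal((.397,-.375),.044)
d=viewer.snapshot('wrist'); cv2.imwrite('pics/w7.png',cv2.resize(d['pixels'][:,:,::-1],(800,600),interpolation=cv2.INTER_CUBIC))
```

```text
t 17.90 tcp [ 0.3965 -0.3739  0.1237] toolz [-0.     0.001 -1.   ] tool-x dir 13.7 tool-y dir -76.3 shift units [0.003 0.016 0.997] q [ 0.75  0.44 -0.07  1.94  0.04  0.77 -0.68]
```

View pics/w7.png

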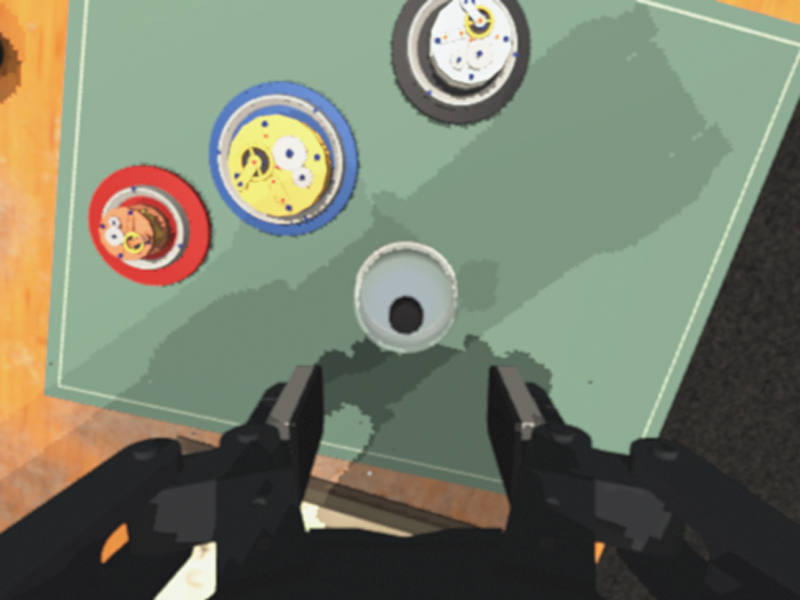

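Copper is in the red pocket. The knob top is at (406,315), with the cover's rim round it.

Run:
```python
from h import *
d=viewer.snapshot('wrist')
p=ray(d,406*.64,315*.64,.051); print(p); print(circ(d,[(355,295),(458,295),(406,241)],.003,.027))
cal(p[:2],.042)
```

```text
[ 0.39813759 -0.3738829   0.051     ]
(array([ 0.3967, -0.3745]), array([0.0004, 0.0004, 0.    ]))
t 18.00 tcp [ 0.397  -0.3724  0.1237] toolz [-0.     0.002 -1.   ] tool-x dir 13.9 tool-y dir -76.1 shift units [0.01  0.023 1.021] q [ 0.75  0.43 -0.07  1.94  0.04  0.77 -0.67]
```

Call:
arm_command --pt "0.005 0.01 0.25 0 110" --pt "0 0 0.35 0 110" --pt "0 0 0.25 0 110" --pt "0 0 0.12 0 110" --pt "0 0 0.05 0 120"

```text
t: 18.42
eef_pos: [0.3969, -0.3729, 0.0407]
ee_rot: [-3.116, -0.379, 0.003]
contact_force: [-0.1, -0.1, -0.8]
finger_gap: 0.0447
gripper_force: 0.0
```

Call:
arm_command --pt "0 0 0 0 150" --pt "0 0 0 0 170" --pt "0 0 0 0 185" --pt "0 0 0 0 200" --pt "0 0 0 0 215"

```text
t: 18.83
eef_pos: [0.3978, -0.3755, 0.0433]
ee_rot: [3.118, 0.376, 0.002]
contact_force: [-0.1, 1.0, 4.0]
finger_gap: 0.014
gripper_force: 28.6
```

Call:
arm_command --pt "0 0 0 0 255" --pt "0 0 0 0 255" --pt "0 0 0 0 255" --pt "0 0 0 0 255"

```text
t: 19.17
eef_pos: [0.3978, -0.3755, 0.0434]
ee_rot: [3.118, 0.376, 0.002]
contact_force: [-0.1, 1.5, 4.9]
finger_gap: 0.0122
gripper_force: 58.5
```

Call:
arm_command --pt "0 0 -0.05 0 255" --pt "0 0 -0.12 0 255" --pt "0 0 -0.2 0 255" --pt "0 0 -0.25 0 255" --pt "0 0 -0.2 0 255"

```text
t: 19.58
eef_pos: [0.3974, -0.3755, 0.1096]
ee_rot: [3.118, 0.375, 0.001]
contact_force: [0.5, -0.6, -0.1]
finger_gap: 0.0124
gripper_force: 58.6
```

Call:
arm_command --pt "0 0 -0.05 0 255" --pt "0 0 0 0 255"

```text
t: 19.75
eef_pos: [0.398, -0.376, 0.1137]
ee_rot: [3.116, 0.375, 0.004]
contact_force: [0.2, 0.9, -0.5]
finger_gap: 0.0123
gripper_force: 58.6
```

Run:
```python
from h import *
cal((.4003,-.2415),.0494)
a=viewer.snapshot('side')['pixels'][165:265,180:290,::-1]; b=viewer.snapshot('scene')['pixels'][145:245,200:310,::-1]
cv2.imwrite('pics/p2.png',cv2.resize(np.hstack([a,b]),None,fx=3.6,fy=3.6,interpolation=cv2.INTER_CUBIC))
```

```text
t 19.75 tcp [ 0.398  -0.376   0.1137] toolz [ 0.003 -0.002 -1.   ] tool-x dir 13.7 tool-y dir -76.3 shift units [ 0.425 -1.629  0.799] q [ 0.75  0.45 -0.07  1.95  0.05  0.74 -0.68]
```

View pics/p2.png

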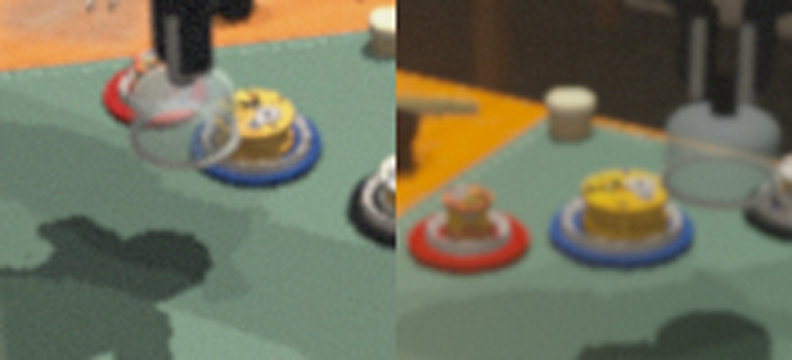

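The cover hangs level, and both placed movements look flat. Now I'll carry it over the red holder.

Call:
arm_command --pt "0.02 -0.08 0 0 255" --pt "0.05 -0.18 0 0 255" --pt "0.06 -0.25 0 0 255" --pt "0.07 -0.27 0 0 255" --pt "0.07 -0.27 0 0 255"

```text
t: 20.27
eef_pos: [0.3975, -0.2858, 0.1109]
ee_rot: [-3.117, -0.376, 0.002]
contact_force: [0.4, 0.2, -0.5]
finger_gap: 0.0124
gripper_force: 58.6
```

Call:
arm_command --pt "0.06 -0.25 0 0 255" --pt "0.05 -0.18 0 0 255" --pt "0.03 -0.1 0 0 255" --pt "0.015 -0.055 0 0 255" --pt "0 0 0 0 255"

```text
t: 20.68
eef_pos: [0.3992, -0.2388, 0.1116]
ee_rot: [-3.118, -0.378, 0.001]
contact_force: [-0.1, 0.9, -0.0]
finger_gap: 0.0125
gripper_force: 58.6
```

Call:
arm_command --pt "0 0 0.15 0 255" --pt "0 0 0.2 0 255" --pt "0 0 0.15 0 255" --pt "0 0 0.08 0 255" --pt "0 0 0.04 0 255"

```text
t: 21.1
eef_pos: [0.3986, -0.2406, 0.0612]
ee_rot: [-3.119, -0.374, 0.002]
contact_force: [0.6, -0.2, 0.1]
finger_gap: 0.0123
gripper_force: 58.6
```

Call:
arm_command --pt "0 0 0 0 255" --pt "0 0 0 0 255"

```text
t: 21.27
eef_pos: [0.3994, -0.2406, 0.0625]
ee_rot: [3.119, 0.375, 0.0]
contact_force: [-0.3, 0.4, -0.2]
finger_gap: 0.0123
gripper_force: 58.6
```

Run:
```python
from h import *
cal((.4003,-.2408),.0494); print(robot.state()['contact_force'])
a=viewer.snapshot('side')['pixels']; b=viewer.snapshot('scene')['pixels']; w=viewer.snapshot('wrist')['pixels']
np.savez('al.npz',a=a,b=b,w=w)
A=cv2.resize(a[155:205,195:250,::-1],(400,364),interpolation=cv2.INTER_CUBIC); B=cv2.resize(b[180:230,192:247,::-1],(400,364),interpolation=cv2.INTER_CUBIC)
W=cv2.resize(w[140:300,150:362,::-1],(313,236),interpolation=cv2.INTER_CUBIC)
C=np.zeros((600,800,3),np.uint8);C[:364,:400]=A;C[:364,400:]=B;C[364:,:313]=W
cv2.imwrite('pics/al.png',C)
```

```text
t 21.27 tcp [ 0.3994 -0.2406  0.0625] toolz [ 0. -0. -1.] tool-x dir 13.7 tool-y dir -76.3 shift units [0.01  0.006 0.163] q [ 0.55  0.44 -0.1   2.15  0.08  0.55 -0.93]
[-0.31001019  0.44146749 -0.19692463]
```

View pics/al.png

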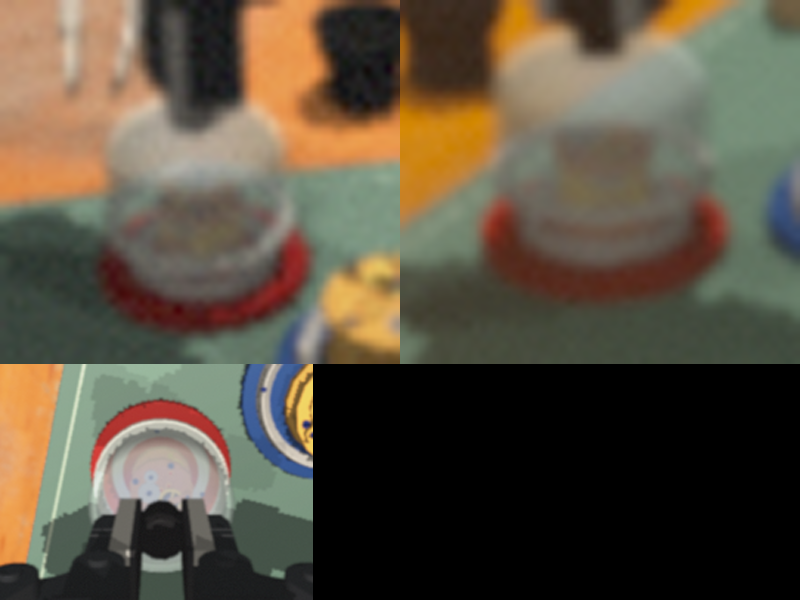

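Concentricity check: side view shows the cover band at columns 105 to 297 and the flange at 99 to 311. Scene view shows the band at 497 to 706 and the flange at 482 to 729. The wrist view is centred. The cover is about 1 mm off toward -x, so I'll nudge it and lower slowly, watching the force.

Call:
arm_command --pt "0.012 0.006 0.03 0 255" --pt "0 0 0.04 0 255" --pt "0 0 0.025 0 255" --pt "0 0 0 0 255"

```text
t: 21.75
eef_pos: [0.4, -0.2401, 0.0542]
ee_rot: [-3.119, -0.376, 0.001]
contact_force: [-0.2, 0.1, -0.6]
finger_gap: 0.0121
gripper_force: 58.6
```

Call:
arm_command --pt "0 0 0.02 0 255" --pt "0 0 0 0 255"

```text
t: 21.92
eef_pos: [0.4001, -0.2402, 0.0528]
ee_rot: [-3.119, -0.376, 0.001]
contact_force: [0.7, 0.2, -0.3]
finger_gap: 0.0125
gripper_force: 58.6
```

Call:
arm_command --pt "0 0 0.015 0 255" --pt "0 0 0 0 255"

```text
t: 22.08
eef_pos: [0.4002, -0.2403, 0.0517]
ee_rot: [-3.119, -0.376, 0.0]
contact_force: [-0.3, 0.6, -0.5]
finger_gap: 0.0124
gripper_force: 58.6
```

Below the collar rim with no contact. I'll carry on down to the flange.

Call:
arm_command --pt "0 0 0.015 0 255" --pt "0 0 0 0 255"

```text
t: 22.25
eef_pos: [0.4002, -0.2403, 0.0505]
ee_rot: [-3.119, -0.376, 0.0]
contact_force: [-0.6, 0.3, -0.7]
finger_gap: 0.0121
gripper_force: 58.6
```

Call:
arm_command --pt "0 0 0.012 0 255" --pt "0 0 0 0 255"

```text
t: 22.42
eef_pos: [0.4002, -0.2403, 0.0495]
ee_rot: [-3.119, -0.376, 0.0]
contact_force: [0.1, 0.9, -0.4]
finger_gap: 0.0125
gripper_force: 58.6
```

Call:
arm_command --pt "0 0 0.008 0 255" --pt "0 0 0 0 255"

```text
t: 22.58
eef_pos: [0.4002, -0.2403, 0.0493]
ee_rot: [-3.119, -0.376, 0.0]
contact_force: [-1.2, 0.9, 4.3]
finger_gap: 0.0124
gripper_force: 59.3
```

Call:
arm_command --pt "0 0 0 0 230" --pt "0 0 0 0 200" --pt "0 0 0 0 160" --pt "0 0 0 0 120" --pt "0 0 0 0 110"

```text
t: 23.0
eef_pos: [0.4003, -0.2403, 0.0489]
ee_rot: [3.119, 0.376, -0.0]
contact_force: [-0.4, -0.3, 0.4]
finger_gap: 0.0487
gripper_force: 0.0
```

Call:
arm_command --pt "0 0 0 0 110" --pt "0 0 -0.1 0 110" --pt "0 0 -0.3 0 110" --pt "0 0 -0.4 0 110" --pt "0 0 -0.4 0 110"

```text
t: 23.42
eef_pos: [0.3996, -0.2399, 0.1461]
ee_rot: [-3.118, -0.376, 0.002]
contact_force: [0.1, -0.2, -0.1]
finger_gap: 0.0487
gripper_force: 0.0
```

Call:
arm_command --pt "0 0 -0.2 0 110" --pt "0 0 0 0 110" --pt "0 0 0 0 110"

```text
t: 23.67
eef_pos: [0.4007, -0.2406, 0.1622]
ee_rot: [3.117, 0.375, 0.003]
contact_force: [-0.5, 0.0, -0.4]
finger_gap: 0.0488
gripper_force: 0.0
```

Run:
```python
from h import *
s=robot.state(); print(s['t'],s['eef_pos'],s['finger_gap'],s['contact_force'])
# knob (dark blob) location near red, by each camera at z .058 top
for n in ['wrist','side','scene']:
    d=viewer.snapshot(n); im=d['pixels'].astype(np.uint8)
    c=proj(d,np.array([.4002,-.2403,.052])); r=14 if n!='wrist' else 45
    x0,y0=int(c[0]-r),int(c[1]-r); sub=im[max(y0,0):y0+2*r,max(x0,0):x0+2*r]
    m=(sub.max(2)<60).astype(np.uint8); k,l,st,ce=cv2.connectedComponentsWithStats(m)
    for i in range(1,k):
        if st[i,4]>8: print(n,'area',st[i,4],'centroid',np.round(ce[i]+[x0,y0],1),'pred',np.round(c,1),'->',np.round(ray(d,*(ce[i]+[max(x0,0),max(y0,0)]),.052),4))
    hs=cv2.cvtColor(im,cv2.COLOR_RGB2HSV); 
    red=((hs[...,0]<6)|(hs[...,0]>174))&(hs[...,1]>150)&(hs[...,2]>60); ys,xs=np.nonzero(red)
    if len(xs): print(' red bbox',np.percentile(xs,[1,99]),np.percentile(ys,[1,99]),'pred centre',np.round(proj(d,np.array([.4002,-.2403,.008])),1))
```

```text
23.6667 [ 0.40071636 -0.24061625  0.16220474] 0.04876011768517226 [-0.48672194  0.04947166 -0.35739779]
wrist area 261 centroid [258.1 191.6] pred [257.  190.2] -> [ 0.3993 -0.2414  0.052 ]
 red bbox [ 39. 289.] [112.37 182.  ] pred centre [257.2 178.2]
side area 35 centroid [221.7 172.9] pred [222.4 172. ] -> [ 0.3984 -0.2436  0.052 ]
 red bbox [149.   235.29] [ 81. 199.] pred centre [223.3 189.9]
scene area 29 centroid [219.2 189.1] pred [218.8 187.5] -> [ 0.3951 -0.2446  0.052 ]
 red bbox [204. 305.] [ 62.   215.78] pred centre [219.3 210.1]
```

```bash
python3 -c "
from cell import robot
print(robot.sign_off())"
```

```text
the job is handed in; nothing more can be done
None
```

All three movements are in their matching holders, wheels up. The dust cover went over the small one and met its flange at the expected height; after release I confirmed it only by the knob's measured position, not by eye. I handed the job in at about 24 s, with the arm clear and the loupe and tin untouched.

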